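Clamp the hound cup in the lever chuck

TASK

Clamp the cast hound-head cup (the one without horns or antlers) in the chuck on the left so that it can be engraved: swing the chuck's lever anticlockwise to its open stop so that the jaws draw right back, stand the cup upright in the middle of the chuck face between the jaws, then swing the lever clockwise and push it firmly home so that all three jaws grip the cup. Let go, and leave the two other cups where they stand.

Things in the scene. Friction and masses are not known exactly. Their poses are not given: they have to be found in the camera images.
- hound_mid (a point): Middle of the loose cast hound-head cup (0.2 to 0.36 kg, 134 mm tall, solid, bald round head with hanging ears, muzzle to its -x): on the axis of its foot, 67 mm above its underside; z up. Round skirt, 73 mm wide at the foot, 50 mm at 70 mm height. The head is flattened sideways: along its y 35 mm wide at 95 mm above the underside, 29 mm at 110 mm: pinch it there, fingers closing along y.
- hound_cup: The same cup; origin at its underside, 2 mm along -x from the axis of the foot; z up, muzzle to -x.
- chuck_seat (a point): Centre of the chuck's flat face, on the chuck's axis, 34 mm above the table; z up. Self-centring lever chuck 156 mm across, fixed to the table at varying place and yaw: steel base, knurled sleeve with one lever, 148 mm round face on which work stands, three jaws at 120 degrees that rise 30 mm above the face and slide radially, together, when the sleeve turns.
- lever_paddle (a point): Centre of the black upright paddle at the end of the sleeve's lever: 129 mm from the chuck axis, 66 mm above the table. The paddle is a plate 52 mm long radially (103 to 155 mm from the axis), 12 mm thick along the turn, 44 mm tall (44 to 88 mm above the table). Push on its broad side, along the arc about the chuck axis.
- sleeve (a joint): Turn of the sleeve and lever, rad, 0 to 1.1. 0: open stop, jaw faces 52 mm from the axis; each rad clockwise seen from above brings all jaws 20 mm inward. On the centred cup the jaws meet at about 0.79. Starts at 0.82 to 1.05: too closed for the cup. Stays where left; friction 0.4 N m (3 N at the paddle). 10 to 15 N at the paddle against the resisting jaws clamps firmly; the grip then stays.
- jaw0: Stepped steel jaw 1 of 3, 18 mm wide, 30 mm tall, 30 mm long radially, coupled to the sleeve; origin at the bottom of its inner face, 34 mm above the table; its x axis points radially outward.
- jaw1: Stepped steel jaw 2 of 3, 18 mm wide, 30 mm tall, 30 mm long radially, coupled to the sleeve; origin at the bottom of its inner face, 34 mm above the table; its x axis points radially outward.
- jaw2: Stepped steel jaw 3 of 3, 18 mm wide, 30 mm tall, 30 mm long radially, coupled to the sleeve; origin at the bottom of its inner face, 34 mm above the table; its x axis points radially outward.
- stag_cup: Cast cup with a stag head and antlers, 74 mm wide, 179 mm tall; origin at its underside, z up. A bystander: leave it alone.
- ram_cup: Cast cup with a ram head and curled horns, 74 mm wide, 147 mm tall; origin at its underside, z up. A bystander: leave it alone.
There are look-alikes about, which are no part of the job. What is shaped like the hound_cup but pink or purple is not meant.

How it is judged (in metres and radians):
On the way, in this order (a step that is already met when the one before it is completed fails the run):
1. the lever stands at its open stop, the jaws drawn right back (value of joint sleeve below 0.15 rad), for 0.2 s.
2. the hound cup stands upright on the chuck face, between the jaws that are still open (value of joint sleeve below 0.45 rad and horizontal distance between hound_mid and chuck_seat below 0.017 m and z of hound_mid in the frame of chuck_seat below 0.071 m and angle between hound_mid's own z axis and vertical below 0.1 rad), for 0.2 s.
At the end, for the whole second after the job is handed in: The hound cup stands upright (within 0.06 rad) on the chuck face, its foot within 6 mm of the chuck axis, each of the three jaws pressing on it with more than 1.5 N, at rest (contact force between each of jaw0, jaw1, jaw2 and hound_cup above 1.5 N and horizontal distance between hound_mid and chuck_seat below 0.006 m and z of hound_mid in the frame of chuck_seat between 0.063 and 0.071 m and angle between hound_mid's own z axis and vertical below 0.06 rad and linear speed of hound_cup below 0.02 m/s); the robot touches nothing.
It fails at once if the stag or ram cup is shifted by more than 3 cm or knocked over (distance of any of stag_cup, ram_cup from where it was at the start of the episode above 0.03 m or angle between any of stag_cup, ram_cup's own z axis and vertical above 0.6 rad).
It also fails if it takes over 66 s, if anything falls off the work surface, if the arm or the gripper's body presses on something with over 40 N, if the wrist force passes 120 N, or if a joint passes its speed limit or range.

ROBOT

A 6-joint arm with a two-finger parallel gripper is mounted at the origin on a cart in front of the work surface, level with it; the furniture and walls round the work are solid. World frame = base frame: x ahead of the robot, y to its left, z up, the work surface at z = 0. Lengths are in mm, angles in degrees, forces in N, time in s.
With the tool pointing down it reaches from about 350 to 850 mm from the base axis. Payload 8.1 kg.
Tool frame: the origin (TCP) lies midway between the tips of the shut fingers; the grasp point (between the pads) lies 19 mm behind it; z points along the fingers, y is the line along which they close (so a half turn about z gives the same grasp; the last joint's range is limited). The gripper opens to 85 mm and grips with 20 to 120 N. Pads are 22 mm wide; open, the fingers measure 114 mm over their backs; the gripper's body (76 mm by 85 mm) begins 54 mm behind the grasp point. The pads swing forward as they close: fully open they stand 13 mm farther back than shut.
Start: joints at [-81.498, 7.471, 85.268, -0, 87.261, -4.893], TCP at [139.026, -583.676, 231.292] pointing down, gripper open.
Joint ranges: [-169.43, 169.43], [-51.17, 129.36], [1.28, 143.12], [-76.62, 256.62], [0, 156.53], [-152.29, 152.29]. Speed limits (degrees/s): [136.94, 136.94, 159.86, 180, 180, 180].

INTERFACE

Orientations are given as [roll, pitch, yaw] about the fixed x, y, z axes, in that order (R = Rz(yaw) Ry(pitch) Rx(roll)).
In Python, from bench import r gives the robot as it stands.
- The arm moves only by the tool send_rows, never from a script. Its argument "increments" is a list of rows, each a list of 6 numbers: the shift along the tool's x, y, z in mm, then the turn, a rotation vector about the tool's x, y, z in rad. A call has 1 to 5 rows; each row shifts and turns the commanded pose from where the row before left it, along the tool's axes as they then stand; what a row does not reach is not made up. A row lasts 1/8 s, in which the tool goes at most 62.5 mm and 10.7 degrees, less where a joint would pass 70% of its speed; a pose out of reach is approached as far as the arm can. A call is refused whole if a number of a shift passes 62.5 or a number of a turn 0.188, either way. A call with a gripper value outside its range is refused whole. "grip" is the closure, from -1 (fully open) to 1 (shut), set as the call begins (left out, the last holds). The fingers move at their own pace and stop on an object; "grip_force" is the grip in N (left out, the last holds). Time passes only in rows, so rows that do not move let the fingers close. It gives the time, the measured TCP pose, the force, the opening and the grip force at its end, in the units of the state.
- r.sense(): the state, without advancing time (a new reading comes with each control period).
- r.snapshot(name): name is "scene" or "top" or "wrist"; returns a dict with "img" (420x560x3 uint8, blue, green, red), "z_map" (420x560 float32, mm along the optical axis (not along the pixel's ray), 0 where there is no reading), "fx", "fy", "cx", "cy" (pixels), "D" ([k1, k2, p1, p2, k3] as OpenCV has them; the pictures are not rectified), "view" (4x4, takes a point from world to camera coordinates). Camera axes: x right, y down, z forward; pixel columns grow to the right and rows downward; lengths in mm; the calibration is good to about 2 mm. A picture is of the moment at which its call begins.
- r.hand_in(): hands the job in; it is judged then, once.
The state is a dict: "time": time; "joint_pos": joint angles; "qd": joint speeds; "joint_efforts": joint torques, N m; "tool_pos": TCP position; "tcp_rot": TCP orientation; "ft_force": force on the tool from outside, world axes, zero at the start; "wrist_torque": the same for the moment, N m; "finger_gap": finger opening in mm; "grip_force": force on a finger pad.
Only numpy, scipy, OpenCV 4.12 (cv2) and the standard library are available. Lean on these libraries where they do the work, as an engineer would, in place of code of your own. Each camera call takes 0.05 s, during which the arm holds its last target. There are 200 camera calls.

## Working session

There is one attempt and no reset: what is moved stays moved. The work goes in short steps, Python scripts to look and compute and a tool call to move; the robot and the scene stay as the last step left them, time stands still between calls to the robot, and variables do not carry over. Pictures are saved under pics/ and viewed, at most 10 in all, crops included, and the job is handed in when it is done.

Besides the shell and the picture viewer there is one more tool, called after ">>>" as a command line: name --pt "numbers of a row" for each row, then --argument value for the rest. send_rows: Moves the arm, as the interface text tells. Its arguments: {"type":"object","properties":{"increments":{"type":"array"},"grip":{"type":"number"},"grip_force":{"type":"number"}},"required":["increments"]}

```bash
mkdir -p pics
cat > h.py <<'E'
import numpy as np,cv2
from bench import r
def snap(n,f=None):
    s=r.snapshot(n)
    if f: cv2.imwrite(f,s["img"])
    return s
def K(s): return np.array([[s["fx"],0,s["cx"]],[0,s["fy"],s["cy"]],[0,0,1.]])
def cloud(s):
    h,w=s["z_map"].shape
    u,v=np.meshgrid(np.arange(w),np.arange(h))
    p=cv2.undistortPoints(np.stack([u,v],-1).reshape(-1,1,2).astype(np.float64),K(s),np.array(s["D"],float)).reshape(h,w,2)
    z=s["z_map"].astype(float)
    c=np.stack([p[...,0]*z,p[...,1]*z,z],-1)
    V=np.array(s["view"],float)
    W=(c-V[:3,3])@V[:3,:3]
    W[z==0]=np.nan
    return W
def st():
    s=r.sense(); return {k:np.round(s[k],2) for k in("time","tool_pos","tcp_rot","ft_force","finger_gap","grip_force","joint_pos")}
E
python3 - <<'E'
from h import *
a=snap("scene");b=snap("top")
cv2.imwrite("pics/a.png",a["img"]);cv2.imwrite("pics/b.png",b["img"])
np.savez("pics/ab.npz",A=cloud(a),B=cloud(b))
print(st()); print(a["view"],b["view"])
E
```

```text
{'time': np.float64(0.1), 'tool_pos': array([ 138.95, -583.17,  230.34]), 'tcp_rot': array([-1.799e+02, -1.000e-02,  1.340e+01]), 'ft_force': array([-0.21, -0.  ,  0.82]), 'finger_gap': np.float64(85.42), 'grip_force': np.float64(0.0), 'joint_pos': array([-81.5 ,   7.51,  85.32,  -0.  ,  87.26,  -4.89])}
[[ 8.83178842e-01 -4.68981550e-01 -7.17206819e-03 -4.86824141e+02]
 [-1.76759050e-01 -3.18628405e-01 -9.31253015e-01  1.86142163e+02]
 [ 4.34455258e-01  8.23730687e-01 -3.64302599e-01  9.57214828e+02]
 [ 0.00000000e+00  0.00000000e+00  0.00000000e+00  1.00000000e+00]] [[-2.54970496e-02 -9.99564486e-01 -1.48572850e-02  2.25485195e+01]
 [-9.83267785e-01  2.77574048e-02 -1.80038856e-01  5.63320946e+02]
 [ 1.80372847e-01  1.00182300e-02 -9.83547290e-01  1.08983378e+03]
 [ 0.00000000e+00  0.00000000e+00  0.00000000e+00  1.00000000e+00]]
```

View pics/a.png

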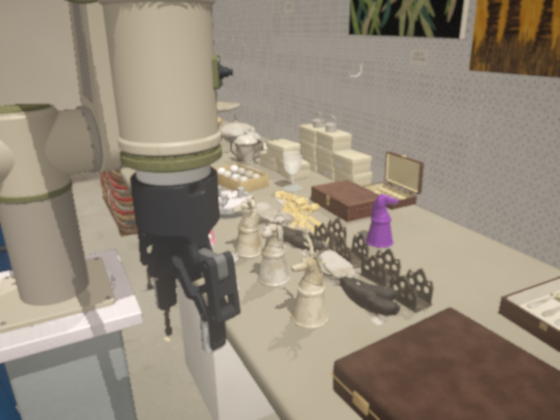

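View pics/b.png

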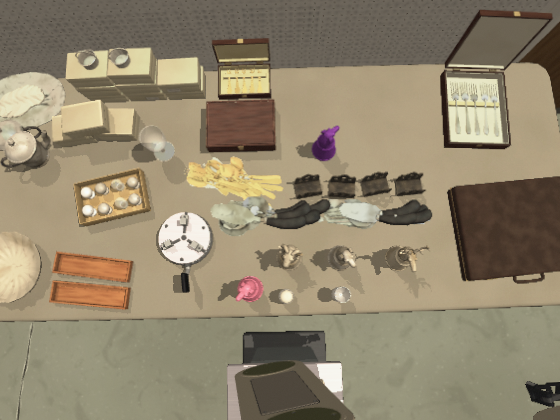

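The top view shows the chuck at (184,238) with its lever paddle at (185,282). The upright cups are at (288,257), (343,257) and (403,256). The look-alikes are pink (248,288) and purple (325,143). I'll enlarge the crops to tell the three cups apart.

Run:
```python
from h import *
a=cv2.imread("pics/a.png");b=cv2.imread("pics/b.png")
c1=cv2.resize(b[205:310,150:440],None,fx=2.75,fy=2.75,interpolation=3)
c2=cv2.resize(a[185:335,220:350],(260,300),interpolation=3)
o=np.zeros((c1.shape[0]+300,c1.shape[1],3),np.uint8);o[:c1.shape[0]]=c1;o[c1.shape[0]:,:260]=c2
cv2.imwrite("pics/c.png",o)
d=np.load("pics/ab.npz");A=d["A"];B=d["B"]
# scan heights
P=B.reshape(-1,3)
def reg(x0,x1,y0,y1,u0,u1,v0,v1): pass
for n,(u,v) in dict(chuck=(184,238),pad=(185,282),c1=(288,257),c2=(343,257),c3=(403,256),pink=(248,288)).items():
    W=B[v-14:v+15,u-14:u+15].reshape(-1,3);W=W[np.isfinite(W[:,2])]
    print(n,B[v,u].round(),"max z",W[W[:,2].argmax()].round())
f=P[(abs(P[:,2]-34)<5)];
W=B[200:275,150:220].reshape(-1,3);f=W[abs(W[:,2]-34)<4]
print("face",f.min(0),f.max(0),f.mean(0),len(f))
W=B[266:300,165:205].reshape(-1,3);f=W[(W[:,2]>75)&(W[:,2]<100)];print("pad",f.min(0),f.max(0),f.mean(0),len(f))
for u in(288,343,403):
    W=B[230:285,u-28:u+29].reshape(-1,3)
    for z0,z1 in((4,25),(25,60),(60,85),(85,105),(105,130),(130,185)):
        f=W[(W[:,2]>z0)&(W[:,2]<z1)]
        if len(f): print(u,z0,f.min(0).round(),f.max(0).round(),len(f))
```

```text
chuck [504. 275.  32.] max z [483. 243.  68.]
pad [379. 258.  83.] max z [390. 264.  92.]
c1 [436. -19. 127.] max z [457. -14. 149.]
c2 [ 432. -161.  126.] max z [ 441. -165.  136.]
c3 [ 431. -323.  103.] max z [ 431. -311.  178.]
pink [359.  85. 133.] max z [364.  85. 137.]
face [407.59198664 173.64462993  30.02020237] [600.88329056 350.3436198   37.9840475 ] [509.52663584 268.93778582  33.67859399] 1803
pad [352.84502643 253.28205088  75.67249155] [403.27022654 268.43693694  91.52816595] [377.74188816 260.66172039  85.48177626] 102
288 4 [ 366. -102.    4.] [523.  61.  25.] 165
288 25 [415. -48.  25.] [454.   8.  54.] 50
288 60 [421. -44.  66.] [449.   5.  82.] 46
288 85 [430. -41.  86.] [469.  -3. 105.] 17
288 105 [413. -53. 106.] [469.   6. 130.] 166
288 130 [428. -52. 130.] [469.   4. 149.] 140
343 4 [ 364. -262.    4.] [521. -97.  24.] 166
343 25 [ 411. -188.   25.] [ 470. -138.   55.] 87
343 60 [ 414. -195.   63.] [ 466. -142.   85.] 88
343 85 [ 424. -186.   85.] [ 463. -148.  105.] 26
343 105 [ 405. -191.  105.] [ 460. -147.  130.] 180
343 130 [ 413. -187.  130.] [ 451. -158.  136.] 53
403 4 [ 357. -440.    4.] [ 511. -270.   25.] 211
403 25 [ 403. -350.   25.] [ 463. -305.   60.] 136
403 60 [ 409. -347.   62.] [ 458. -311.   85.] 116
403 85 [ 416. -351.   85.] [ 456. -317.  104.] 48
403 105 [ 391. -366.  105.] [ 454. -311.  130.] 151
403 130 [ 413. -368.  130.] [ 454. -304.  179.] 124
```

View pics/c.png

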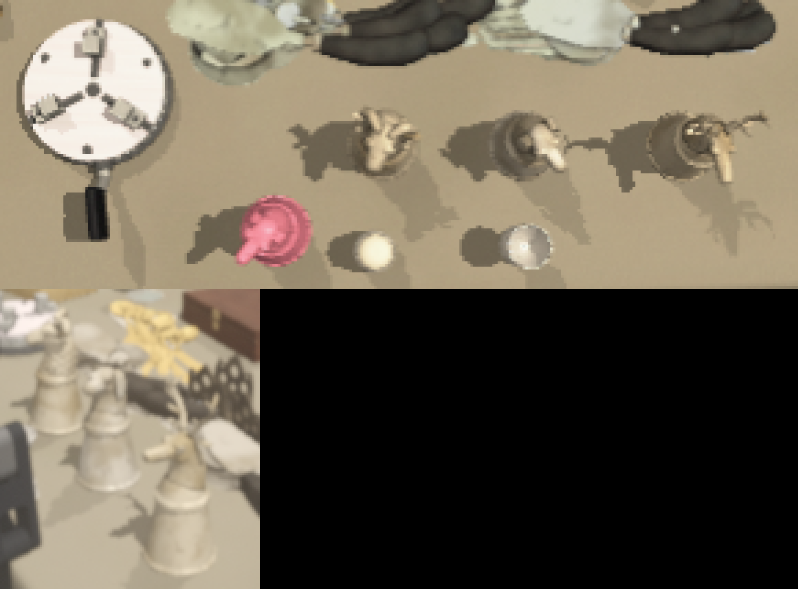

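The three candidates are:
- **(288,257):** curled horns, 149 mm tall, so this is the ram.
- **(343,257):** no horns, bald, top at 136 mm against the expected 134, cream-coloured. This is the hound.
- **(403,256):** antlers, 179 mm tall, so this is the stag.

The pink and purple ones are the look-alikes. The hound is at about (436,-165) with its muzzle towards -x and slightly -y. I'll move above it.

>>> send_rows --pt "38.6 -33.8 -8 0 0 0" --pt "38.6 -33.8 -8 0 0 0" --pt "38.6 -33.8 -8 0 0 0" --pt "38.6 -33.8 -8 0 0 0" --pt "38.6 -33.8 -8 0 0 0"

```text
time: 0.72
tool_pos: [288.2, -372.9, 271.1]
tcp_rot: [-180.0, 0.0, 13.4]
ft_force: [1.5, -0.7, -0.2]
finger_gap: 85.3
grip_force: 0.0
```

>>> send_rows --pt "38.6 -33.8 -8 0 0 0" --pt "38.6 -33.8 -8 0 0 0" --pt "38.6 -33.8 -8 0 0 0" --pt "38.6 -33.8 -8 0 0 0" --pt "36 -32 -8 0 0 0"

```text
time: 1.35
tool_pos: [434.7, -166.1, 311.3]
tcp_rot: [-180.0, 0.0, 13.4]
ft_force: [1.1, -0.5, -0.9]
finger_gap: 85.3
grip_force: 0.0
```

Run:
```python
from h import *
print(st())
a=snap("wrist","pics/d.png");W=cloud(a);np.save("pics/d.npy",W)
print(st()["tool_pos"]); V=a["view"];print("cam",-V[:3,:3].T@V[:3,3],V[2,:3])
```

```text
{'time': np.float64(1.35), 'tool_pos': array([ 434.72, -166.11,  311.26]), 'tcp_rot': array([-1.7999e+02,  1.0000e-02,  1.3410e+01]), 'ft_force': array([ 1.07, -0.53, -0.86]), 'finger_gap': np.float64(85.27), 'grip_force': np.float64(0.0), 'joint_pos': array([-27.23, -14.78,  98.32,   0.  ,  96.48,  49.36])}
[ 437.39 -162.05  312.41]
cam [ 500.67476811 -150.22852036  454.05145778] [-0.25784766 -0.06032652 -0.96430042]
```

View pics/d.png

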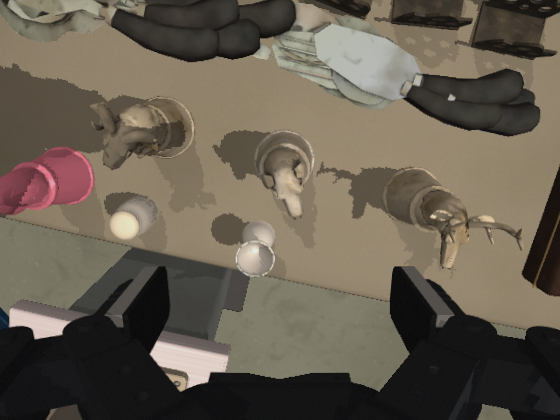

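The wrist view shows the bald hound head at (285,165), with its foot rim round (284,160) and its muzzle at (292,210). The ram is on the left at (140,130) and the stag on the right at (440,220).

Run:
```python
from h import *
W=np.load("pics/d.npy")
P=W[115:225,235:345].reshape(-1,3);P=P[np.isfinite(P[:,2])&(np.hypot(P[:,0]-440,P[:,1]+165)<75)]
from scipy.optimize import least_squares
# skirt: R by height, linear 36.5 at 0 to 25 at 70
S=P[(P[:,2]>12)&(P[:,2]<68)]
f=lambda p:np.hypot(S[:,0]-p[0],S[:,1]-p[1])-(p[2]-(36.5-25)/70*S[:,2])
q=least_squares(f,[440,-165,36.5],loss="soft_l1",f_scale=1.5);print("axis",q.x,np.abs(q.fun).mean(),len(S))
for lo,hi in((85,100),(100,115),(115,128),(128,140)):
    H=P[(P[:,2]>lo)&(P[:,2]<hi)];c=H[:,:2].mean(0);w,v=np.linalg.eigh(np.cov((H[:,:2]-c).T));d=v[:,1]
    print(lo,len(H),c,np.degrees(np.arctan2(d[1],d[0])),"ext",np.ptp((H[:,:2]-c)@v,axis=0))
H=P[(P[:,2]>85)];m=H[np.argsort(np.hypot(*(H[:,:2]-q.x[:2]).T))[-15:]];d=m[:,:2].mean(0)-q.x[:2];print("muzzle",m.mean(0),np.degrees(np.arctan2(-d[1],-d[0])))
```

```text
axis [ 441.1202846  -169.77485359   34.82206322] 0.33514890657535584 601
85 124 [ 458.18066331 -161.80472714] 114.90653417559709 ext [21.36141547 37.33416478]
100 327 [ 455.50477494 -162.56546257] 113.57390666082146 ext [31.05231734 43.24381938]
115 857 [ 435.74695245 -173.49911105] -150.0016073001994 ext [42.06373981 57.926477  ]
128 801 [ 439.50519476 -170.75072009] 122.1046560395262 ext [45.32371793 33.13956743]
muzzle [ 408.45947262 -189.312189    123.75579393] 30.8873955585816
```

>>> send_rows --pt "13.7 -52 0 0 0 0" --pt "13.7 -52 0 0 0 0" --pt "13.7 -52 0 0 0 0" --pt "13.7 -52 0 0 0 0" --pt "13.7 -52 0 0 0 0" --grip 1

```text
time: 2.02
tool_pos: [440.1, 102.5, 311.0]
tcp_rot: [180.0, 0.0, 13.4]
ft_force: [0.7, -0.2, 0.2]
finger_gap: 0.1
grip_force: 0.0
```

>>> send_rows --pt "13.7 -52 0 0 0 0" --pt "13.7 -52 0 0 0 0" --pt "13.7 -52 0 0 0 0" --pt "0 0 0 0 0 0"

```text
time: 2.52
tool_pos: [443.4, 265.1, 310.2]
tcp_rot: [-180.0, 0.1, 13.7]
ft_force: [0.7, -0.6, -0.0]
finger_gap: 0.2
grip_force: 0.0
```

Run:
```python
from h import *
print(st())
a=snap("wrist","pics/e.png");W=cloud(a);np.save("pics/e.npy",W)
```

```text
{'time': np.float64(2.52), 'tool_pos': array([443.38, 265.14, 310.2 ]), 'tcp_rot': array([-1.7998e+02,  1.1000e-01,  1.3660e+01]), 'ft_force': array([ 0.68, -0.61, -0.04]), 'finger_gap': np.float64(0.23), 'grip_force': np.float64(0.0), 'joint_pos': array([ 2.5160e+01, -6.5400e+00,  9.1200e+01,  5.0000e-02,  9.5450e+01,
        1.0151e+02])}
```

View pics/e.png

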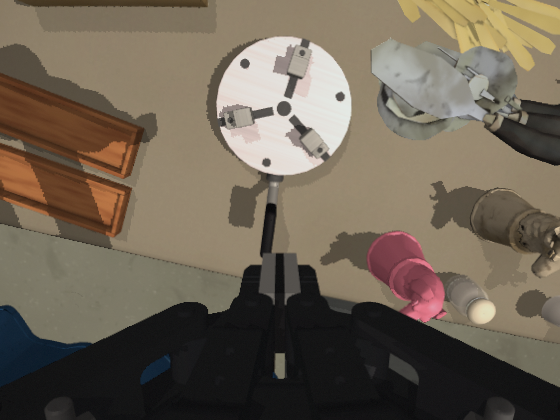

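The wrist view shows the chuck face round (284,105) with three jaws, and the lever running from (277,180) to the paddle at (268,235).

Run:
```python
from h import *
W=np.load("pics/e.npy");im=cv2.imread("pics/e.png")
P=W[25:190,200:370]
m=(abs(P[...,2]-34)<5).astype(np.uint8)
n,l,s,c=cv2.connectedComponentsWithStats(m);k=1+s[1:,4].argmax()
F=P[l==k];(cc,rr)=cv2.minEnclosingCircle(F[:,:2].astype(np.float32));print("face",cc,rr,F[:,2].mean())
Q=W[165:265,245:300].reshape(-1,3);Q=Q[(Q[:,2]>70)&(Q[:,2]<98)]
r_=np.hypot(*(Q[:,:2]-cc).T);Q=Q[r_<165]
print("pad",Q.min(0),Q.max(0),np.median(Q,0),len(Q),np.degrees(np.arctan2(*(np.median(Q,0)[:2]-cc)[::-1])))
J=P[(P[...,2]>48)&(P[...,2]<75)];d=J[:,:2]-cc;rj=np.hypot(*d.T);an=np.degrees(np.arctan2(d[:,1],d[:,0]))%360
ok=rj<90;
for a in range(0,360,15):
    g=ok&(an>=a)&(an<a+15)
    if g.sum()>8:print(a,g.sum(),"rmin",rj[g].min().round(1),rj[g].max().round(1),J[g][:,2].max().round())
# rim fit
z=F;d=z[:,:2]-cc;a=np.degrees(np.arctan2(d[:,1],d[:,0]))//10
B=np.array([z[a==k][np.hypot(*d[a==k].T).argmax()] for k in np.unique(a)])
from scipy.optimize import least_squares
q=least_squares(lambda p:np.hypot(B[:,0]-p[0],B[:,1]-p[1])-p[2],[*cc,74],loss="soft_l1");print("rim",q.x,len(B))
```

```text
face (504.2391052246094, 276.57342529296875) 77.75785064697266 34.253092744958785
pad [355.71792395 255.17153722  70.19100681] [406.05740781 271.01794961  90.40772474] [385.97178628 263.69286719  87.51208682] 522 -173.7843837258501
0 149 rmin 38.3 68.3 66.0
90 119 rmin 33.1 63.2 66.0
105 320 rmin 32.4 62.6 66.0
120 31 rmin 32.6 50.4 66.0
225 224 rmin 31.7 61.6 66.0
240 222 rmin 31.7 61.9 66.0
330 9 rmin 39.6 46.3 65.0
345 345 rmin 38.0 68.3 66.0
rim [508.26764287 276.98902416  73.71299846] 36
```

Chuck centre is (508,277). The rim radius is 73.7 mm, and from that centre all three jaws sit at about 34 mm, so the sleeve is at about 0.9. The lever is at azimuth 186° and opens towards 238°. I'll put the shut fingers on the +y side of the paddle.

>>> send_rows --pt "-30 -22 0 0 0 0" --pt "-30 -22 0 0 0 0" --pt "0 0 0 0 0 0.13" --pt "0 0 50 0 0 0" --pt "0 0 50 0 0 0"

```text
time: 3.2
tool_pos: [376.6, 290.1, 210.8]
tcp_rot: [-180.0, -0.1, 5.9]
ft_force: [0.9, -0.2, -0.7]
finger_gap: -0.2
grip_force: 0.0
```

```bash
cat >> h.py <<'E'
C=np.array([508,277.])
from scipy.spatial.transform import Rotation as Rn
def to(x,y,z,yaw=None):
    s=r.sense();p=np.array(s["tool_pos"]);R=Rn.from_euler("xyz",s["tcp_rot"],degrees=True).as_matrix()
    print(st());print("tool delta",(R.T@(np.array([x,y,z])-p)).round(1),"" if yaw is None else np.radians(s["tcp_rot"][2]-yaw))
E
python3 -c "
from h import *
to(374,295.5,52,6.3)"
```

```text
{'time': np.float64(3.2), 'tool_pos': array([376.59, 290.09, 210.79]), 'tcp_rot': array([-1.7997e+02, -1.3000e-01,  5.8700e+00]), 'ft_force': array([ 0.89, -0.15, -0.69]), 'finger_gap': np.float64(-0.19), 'grip_force': np.float64(0.0), 'joint_pos': array([ 3.1450e+01, -1.1760e+01,  1.0616e+02, -3.0000e-02,  8.5470e+01,
        1.1558e+02])}
tool delta [ -2.4  -5.6 158.8] -0.007524699136906845
```

>>> send_rows --pt "-2 -5 52 0 0 0" --pt "0 0 53 0 0 0" --pt "0 0 53 0 0 0" --pt "0 5 0 0 0 0" --pt "0 5 0 0 0 0"

```text
time: 3.82
tool_pos: [375.5, 285.5, 55.1]
tcp_rot: [-180.0, -0.1, 5.9]
ft_force: [0.3, 0.2, 0.5]
finger_gap: -0.3
grip_force: 0.0
```

>>> send_rows --pt "-1.5 11.9 0 0 0 -0.09" --pt "-1.5 11.9 0 0 0 -0.09" --pt "-1.5 11.9 0 0 0 -0.09"

```text
time: 4.2
tool_pos: [378.8, 250.9, 56.6]
tcp_rot: [-179.9, -0.3, 21.6]
ft_force: [-0.0, 3.7, -2.8]
finger_gap: 0.1
grip_force: 1.8
```

```bash
python3 -c "
from h import *
s=st();print(s);d=s['tool_pos'][:2]-C;print(np.hypot(*d),np.degrees(np.arctan2(d[1],d[0]))%360)"
```

```text
{'time': np.float64(4.2), 'tool_pos': array([378.75, 250.9 ,  56.64]), 'tcp_rot': array([-179.91,   -0.3 ,   21.57]), 'ft_force': array([-0.02,  3.72, -2.78]), 'finger_gap': np.float64(0.09), 'grip_force': np.float64(1.85), 'joint_pos': array([ 2.7010e+01, -6.3900e+00,  1.1828e+02,  6.0000e-02,  6.7810e+01,
        9.5410e+01])}
131.85891134087223 191.41645384216932
```

Touch is good (about 4 N, the lever's own friction), so I'll carry on round the arc.

>>> send_rows --pt "-1.5 11.9 0 0 0 -0.09" --pt "-1.5 11.9 0 0 0 -0.09" --pt "-1.5 11.9 0 0 0 -0.09" --pt "-1.5 11.9 0 0 0 -0.09" --pt "-1.5 11.9 0 0 0 -0.09"

```text
time: 4.82
tool_pos: [403.4, 196.3, 56.5]
tcp_rot: [179.9, -0.2, 47.3]
ft_force: [-2.1, 3.5, -0.1]
finger_gap: 0.0
grip_force: 1.9
```

>>> send_rows --pt "-1.5 11.9 0 0 0 -0.09"

```text
time: 4.95
tool_pos: [411.1, 187.1, 56.5]
tcp_rot: [179.9, -0.2, 52.5]
ft_force: [-1.6, 3.9, -1.5]
finger_gap: -0.1
grip_force: 1.8
```

```bash
python3 -c "
from h import *
s=st();print(s);d=s['tool_pos'][:2]-C;print(np.hypot(*d),np.degrees(np.arctan2(d[1],d[0]))%360)"
```

```text
{'time': np.float64(4.95), 'tool_pos': array([411.14, 187.12,  56.54]), 'tcp_rot': array([179.9 ,  -0.24,  52.5 ]), 'ft_force': array([-1.56,  3.92, -1.52]), 'finger_gap': np.float64(-0.09), 'grip_force': np.float64(1.85), 'joint_pos': array([ 1.7920e+01, -6.7600e+00,  1.1863e+02,  6.0000e-02,  6.7880e+01,
        5.5400e+01])}
132.13733007746146 222.85938498228583
```

>>> send_rows --pt "-0.5 5 0 0 0 -0.04" --pt "-0.5 5 0 0 0 -0.04"

```text
time: 5.2
tool_pos: [418.3, 180.0, 56.5]
tcp_rot: [179.9, -0.2, 57.0]
ft_force: [-4.0, 0.7, 1.1]
finger_gap: 0.3
grip_force: 1.7
```

>>> send_rows --pt "0 4 0 0 0 -0.03" --pt "0 0 0 0 0 0"

```text
time: 5.45
tool_pos: [421.5, 178.1, 55.4]
tcp_rot: [179.9, -0.1, 58.7]
ft_force: [-2.2, 0.6, 1.7]
finger_gap: 0.3
grip_force: 1.2
```

```bash
python3 -c "
from h import *
s=st();print(s);d=s['tool_pos'][:2]-C;print(np.hypot(*d),np.degrees(np.arctan2(d[1],d[0]))%360)"
```

```text
{'time': np.float64(5.45), 'tool_pos': array([421.49, 178.13,  55.43]), 'tcp_rot': array([ 1.7989e+02, -1.5000e-01,  5.8660e+01]), 'ft_force': array([-2.16,  0.65,  1.68]), 'finger_gap': np.float64(0.32), 'grip_force': np.float64(1.18), 'joint_pos': array([ 1.647e+01, -5.610e+00,  1.177e+02,  2.000e-02,  6.773e+01,
        4.781e+01])}
131.37449143574258 228.81448510674787
```

>>> send_rows --pt "0 4 0 0 0 -0.03" --pt "0 4 0 0 0 -0.03"

```text
time: 5.7
tool_pos: [421.5, 177.1, 54.7]
tcp_rot: [-179.3, 0.1, 62.2]
ft_force: [-55.5, 21.2, 45.6]
finger_gap: -0.4
grip_force: 29.7
```

>>> send_rows --pt "0 2 0 0 0 0" --pt "0 2 0 0 0 0"

```text
time: 5.95
tool_pos: [421.6, 177.1, 54.3]
tcp_rot: [-178.9, 0.1, 62.2]
ft_force: [-67.6, 27.7, 54.1]
finger_gap: 0.0
grip_force: 37.3
```

```bash
python3 -c "
from h import *
s=st();print(s);d=s['tool_pos'][:2]-C;print(np.hypot(*d),np.degrees(np.arctan2(d[1],d[0]))%360)"
```

```text
{'time': np.float64(5.95), 'tool_pos': array([421.6 , 177.08,  54.34]), 'tcp_rot': array([-1.7885e+02,  1.2000e-01,  6.2170e+01]), 'ft_force': array([-67.64,  27.74,  54.14]), 'finger_gap': np.float64(0.01), 'grip_force': np.float64(37.27), 'joint_pos': array([ 15.79,  -4.5 , 116.8 ,   0.76,  68.61,  43.34])}
132.0945358445988 229.15029848680652
```

That is the hard stop. I'll back off, then rise and open.

>>> send_rows --pt "0 -12 0 0 0 0" --pt "0 -12 0 0 0 0" --pt "0 0 -60 0 0 0" --pt "0 0 -60 0 0 0" --pt "0 0 -60 0 0 0"

```text
time: 6.58
tool_pos: [409.4, 183.0, 235.9]
tcp_rot: [179.9, -0.1, 62.1]
ft_force: [2.4, 0.6, -0.4]
finger_gap: -0.0
grip_force: 0.0
```

```bash
python3 -c "
from h import *
a=snap('top');W=cloud(a);P=W[200:320,150:290].reshape(-1,3);P=P[(P[:,2]>75)&(P[:,2]<98)]
d=P[:,:2]-C;rr=np.hypot(*d.T);P=P[(rr>105)&(rr<155)];d=P[:,:2]-C
an=np.degrees(np.arctan2(d[:,1],d[:,0]))%360;g=(an>200)&(an<270);print(np.median(an[g]),g.sum())
to(441,-170,290,29)"
```

```text
237.55659012058055 82
{'time': np.float64(6.62), 'tool_pos': array([412.87, 184.09, 245.31]), 'tcp_rot': array([179.41,  -0.55,  62.08]), 'ft_force': array([2.45, 0.7 , 7.83]), 'finger_gap': np.float64(0.23), 'grip_force': np.float64(0.0), 'joint_pos': array([ 1.7550e+01, -1.7260e+01,  1.0714e+02, -3.0000e-02,  8.9300e+01,
        4.5480e+01])}
tool delta [-299.3  191.1  -45.6] 0.5773210797376359
```

>>> send_rows --pt "-43 27.5 -9 0 0 0" --pt "-43 27.5 -9 0 0 0" --pt "-43 27.5 -9 0 0 0" --pt "-43 27.5 -9 0 0 0" --pt "-43 27.5 -9 0 0 0" --grip -1

```text
time: 7.25
tool_pos: [430.3, -73.2, 279.1]
tcp_rot: [179.9, -0.0, 62.1]
ft_force: [0.9, 1.0, -0.3]
finger_gap: 84.9
grip_force: 0.0
```

>>> send_rows --pt "-43 27.5 0 0 0 0" --pt "-43 27.5 0 0 0 0" --pt "0 0 0 0 0 0.18" --pt "0 0 0 0 0 0.18" --pt "0 0 0 0 0 0.18"

```text
time: 7.88
tool_pos: [438.5, -173.6, 278.6]
tcp_rot: [179.9, -0.0, 30.7]
ft_force: [-0.1, -0.1, -0.0]
finger_gap: 85.4
grip_force: 0.0
```

```bash
python3 -c "
from h import *
to(441,-170,84,29)"
```

```text
{'time': np.float64(7.88), 'tool_pos': array([ 438.53, -173.63,  278.56]), 'tcp_rot': array([ 1.7992e+02, -2.0000e-02,  3.0750e+01]), 'ft_force': array([-0.11, -0.09, -0.  ]), 'finger_gap': np.float64(85.35), 'grip_force': np.float64(0.0), 'joint_pos': array([-2.7810e+01, -1.3700e+01,  1.0078e+02, -3.0000e-02,  9.2840e+01,
        3.1440e+01])}
tool delta [  3.9  -2.1 194.6] 0.0304859631945536
```

>>> send_rows --pt "4 -2 50 0 0 0" --pt "0 0 50 0 0 0" --pt "0 0 50 0 0 0" --pt "0 0 30 0 0 0" --pt "0 0 14 0 0 0"

```text
time: 8.5
tool_pos: [439.9, -168.9, 82.6]
tcp_rot: [-179.9, 0.1, 31.1]
ft_force: [1.1, 0.4, -0.1]
finger_gap: 85.2
grip_force: 0.0
```

>>> send_rows --pt "0 0 0 0 0 0" --pt "0 0 0 0 0 0" --pt "0 0 0 0 0 0" --pt "0 0 0 0 0 0" --grip 1 --grip_force 45

```text
time: 9.0
tool_pos: [442.2, -169.7, 86.4]
tcp_rot: [179.8, -0.1, 31.2]
ft_force: [-1.6, 1.7, 7.0]
finger_gap: 34.3
grip_force: 44.5
```

```bash
python3 -c "
from h import *
print(st())
s=snap('wrist','pics/f.png')"
```

```text
{'time': np.float64(9.0), 'tool_pos': array([ 442.17, -169.71,   86.39]), 'tcp_rot': array([ 1.7984e+02, -1.0000e-01,  3.1160e+01]), 'ft_force': array([-1.62,  1.74,  6.99]), 'finger_gap': np.float64(34.34), 'grip_force': np.float64(44.46), 'joint_pos': array([-27.2 ,  -5.51, 114.05,  -0.  ,  71.28,  31.64])}
```

View pics/f.png

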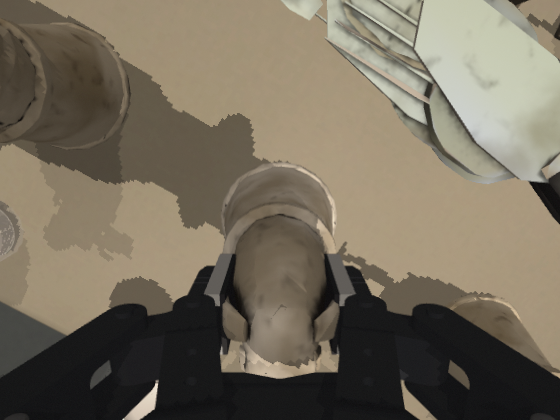

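The hound's head is pinched squarely at (280,290) with the gap at 34 mm, as expected. Now I lift it and carry it over.

>>> send_rows --pt "0 0 -20 0 0 0" --pt "0 0 -40 0 0 0" --pt "0 0 -50 0 0 0" --pt "0 0 -50 0 0 0" --pt "0 0 -30 0 0 0"

```text
time: 9.68
tool_pos: [441.6, -169.4, 278.1]
tcp_rot: [179.8, -0.1, 31.2]
ft_force: [0.1, 0.0, -3.7]
finger_gap: 33.9
grip_force: 45.3
```

>>> send_rows --pt "15 -18.2 0 0 0 0" --pt "27 -32.7 0 0 0 0" --pt "27 -32.7 0 0 0 0" --pt "27 -32.7 0 0 0 0" --pt "27 -32.7 0 0 0 0"

```text
time: 10.3
tool_pos: [469.1, 23.5, 274.8]
tcp_rot: [180.0, -0.0, 31.1]
ft_force: [-0.3, -1.2, -3.1]
finger_gap: 33.9
grip_force: 45.2
```

>>> send_rows --pt "27 -32.7 0 0 0 0" --pt "27 -32.7 0 0 0 0" --pt "27 -32.7 0 0 0 0" --pt "27 -32.7 0 0 0 0" --pt "27 -32.7 0 0 0 0"

```text
time: 10.92
tool_pos: [500.0, 233.3, 274.8]
tcp_rot: [180.0, -0.0, 31.2]
ft_force: [0.0, -0.6, -3.1]
finger_gap: 33.9
grip_force: 45.2
```

>>> send_rows --pt "20 -24 0 0 0 0" --pt "10 -12 0 0 0 0" --pt "0 0 0 0 0 0"

```text
time: 11.3
tool_pos: [506.9, 278.6, 274.2]
tcp_rot: [180.0, 0.0, 31.2]
ft_force: [0.4, -1.2, -3.2]
finger_gap: 34.1
grip_force: 45.2
```

Run:
```python
from h import *
a=snap('wrist');to(508,277,120)
W=cloud(a)
F=W[(abs(W[...,2]-34)<5)&(np.hypot(W[...,0]-508,W[...,1]-277)<85)]
print(len(F),F.min(0),F.max(0))
# cup skirt relative to tool
p=np.array(r.sense()["tool_pos"]);S=W[(W[...,2]>p[2]-75)&(W[...,2]<p[2]-18)&(np.hypot(W[...,0]-p[0],W[...,1]-p[1])<50)]
from scipy.optimize import least_squares
zb=p[2]-86.5+1
q=least_squares(lambda v:np.hypot(S[:,0]-v[0],S[:,1]-v[1])-(v[2]-11.5/70*(S[:,2]-zb)),[*p[:2],35],loss="soft_l1");print("cup axis",q.x,len(S),S[:,2].min(),S[:,2].max(),abs(q.fun).mean())
```

```text
{'time': np.float64(11.35), 'tool_pos': array([506.94, 277.76, 274.27]), 'tcp_rot': array([1.7997e+02, 3.0000e-02, 3.1180e+01]), 'ft_force': array([ 0.98,  0.49, -3.24]), 'finger_gap': np.float64(34.11), 'grip_force': np.float64(45.24), 'joint_pos': array([ 2.366e+01,  3.290e+00,  8.525e+01, -3.000e-02,  9.148e+01,
        8.248e+01])}
tool delta [  0.6   1.1 154.3] 
8020 [444.27778331 202.46100871  31.00352925] [587.01910619 350.33855339  38.92261905]
cup axis [506.17478883 278.29721864  34.51395998] 3532 199.309358839426 256.26402931331097 0.49779721070140986
```

>>> send_rows --pt "1.5 0 40 0 0 0" --pt "0 1.5 45 0 0 0" --pt "0 0 40 0 0 0" --pt "0 0 18 0 0 0" --pt "0 0 5 0 0 0"

```text
time: 11.98
tool_pos: [508.8, 276.8, 125.8]
tcp_rot: [-180.0, 0.1, 31.1]
ft_force: [-0.2, 0.1, -2.4]
finger_gap: 33.8
grip_force: 45.3
```

>>> send_rows --pt "0 0 2 0 0 0" --pt "0 0 2 0 0 0"

```text
time: 12.22
tool_pos: [510.3, 278.1, 124.2]
tcp_rot: [180.0, -0.2, 31.2]
ft_force: [-0.2, -0.0, -3.6]
finger_gap: 34.3
grip_force: 45.3
```

>>> send_rows --pt "0 0 1.5 0 0 0" --pt "0 0 0 0 0 0"

```text
time: 12.48
tool_pos: [509.2, 277.8, 121.1]
tcp_rot: [180.0, -0.0, 31.2]
ft_force: [-0.2, -0.3, -3.6]
finger_gap: 33.8
grip_force: 45.2
```

>>> send_rows --pt "0 0 1 0 0 0" --pt "0 0 0.5 0 0 0" --pt "0 0 0 0 0 0"

```text
time: 12.85
tool_pos: [509.5, 278.0, 120.5]
tcp_rot: [180.0, -0.1, 31.2]
ft_force: [-2.1, -0.7, 3.9]
finger_gap: 34.1
grip_force: 46.6
```

>>> send_rows --pt "0 0 1 0 0 0" --pt "0 0 0 0 0 0"

```text
time: 13.1
tool_pos: [509.9, 278.2, 120.5]
tcp_rot: [180.0, -0.1, 31.2]
ft_force: [-4.8, -2.3, 12.1]
finger_gap: 34.2
grip_force: 47.6
```

Seated (12 N on the face). Release and rise.

>>> send_rows --pt "0 0 -1 0 0 0" --pt "0 0 0 0 0 0" --pt "0 0 0 0 0 0" --pt "0 0 0 0 0 0" --grip -1

```text
time: 13.6
tool_pos: [509.0, 277.6, 119.1]
tcp_rot: [-180.0, 0.0, 31.2]
ft_force: [-0.2, -0.1, 0.5]
finger_gap: 85.1
grip_force: 0.0
```

>>> send_rows --pt "0 0 -20 0 0 0" --pt "0 0 -40 0 0 0" --pt "0 0 -50 0 0 0" --pt "0 0 -50 0 0 0" --pt "-40 0 -20 0 0 0"

```text
time: 14.22
tool_pos: [476.6, 257.8, 304.6]
tcp_rot: [179.9, -0.4, 31.2]
ft_force: [-0.3, -0.9, -0.0]
finger_gap: 85.1
grip_force: 0.0
```

Run:
```python
from h import *
a=snap('wrist','pics/g.png');W=cloud(a)
S=W[(W[...,2]>66)&(W[...,2]<100)&(np.hypot(W[...,0]-508,W[...,1]-277)<45)]
from scipy.optimize import least_squares
q=least_squares(lambda v:np.hypot(S[:,0]-v[0],S[:,1]-v[1])-(v[2]-11.5/70*(S[:,2]-34)),[508,277,35],loss="soft_l1");print("cup axis",q.x,len(S),abs(q.fun).mean())
T=W[np.hypot(W[...,0]-508,W[...,1]-277)<45];print("top",np.nanmax(T[:,2]))
# open paddle az 237.6; tool target on anticlockwise side, off 36
th=np.radians(237.6);rad=np.array([np.cos(th),np.sin(th)]);t=np.array([-rad[1],rad[0]])
p=C+131*rad+36*t;print(p);to(*p,54,57.6)
```

```text
cup axis [508.78624298 278.08661936  34.61191189] 161 0.17569345746237944
top 401.84009364793667
[468.20249518 147.10327714]
{'time': np.float64(14.28), 'tool_pos': array([473.51, 256.05, 306.86]), 'tcp_rot': array([179.92,  -0.37,  31.18]), 'ft_force': array([4.83, 1.99, 2.86]), 'finger_gap': np.float64(85.29), 'grip_force': np.float64(0.0), 'joint_pos': array([ 2.296e+01, -3.600e+00,  8.877e+01, -2.000e-02,  9.445e+01,
        8.178e+01])}
tool delta [-62.6  90.1 252.6] -0.46112857808998203
```

View pics/g.png

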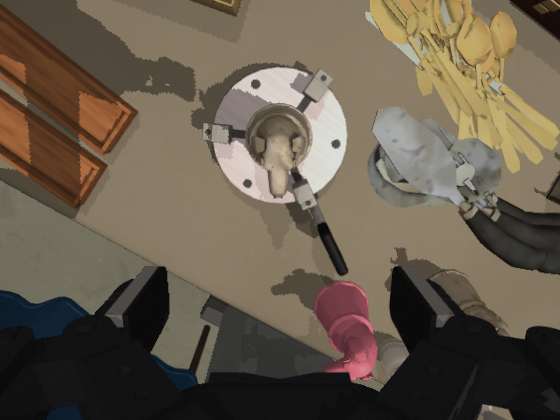

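The cup stands at (280,150) between the open jaws, within 1.5 mm of the axis. The lever paddle is at (332,248). Next I'll shut the gripper and go to the anticlockwise side of the paddle.

>>> send_rows --pt "-31 45 0 0 0 0" --pt "-31 45 0 0 0 0" --pt "0 0 0 0 0 -0.154" --pt "0 0 0 0 0 -0.154" --pt "0 0 0 0 0 -0.154" --grip 1

```text
time: 14.9
tool_pos: [468.4, 147.6, 300.9]
tcp_rot: [179.9, -0.1, 57.9]
ft_force: [-0.1, 0.3, -0.3]
finger_gap: -0.1
grip_force: 0.0
```

>>> send_rows --pt "0 0 60 0 0 0" --pt "0 0 60 0 0 0"

```text
time: 15.15
tool_pos: [469.5, 148.1, 180.4]
tcp_rot: [179.8, -0.2, 57.6]
ft_force: [0.8, 0.3, -0.7]
finger_gap: -0.2
grip_force: 0.0
```

Run:
```python
from h import *
to(468.2,147.1,55,57.6)
```

```text
{'time': np.float64(15.15), 'tool_pos': array([469.53, 148.11, 180.38]), 'tcp_rot': array([179.81,  -0.18,  57.63]), 'ft_force': array([ 0.84,  0.28, -0.7 ]), 'finger_gap': np.float64(-0.16), 'grip_force': np.float64(0.0), 'joint_pos': array([ 11.54,  -7.99, 106.04,   0.  ,  81.69,  43.91])}
tool delta [ -2.   -1.  125.4] 0.0004774700971091846
```

>>> send_rows --pt "-2 -1 55 0 0 0" --pt "0 0 50 0 0 0" --pt "0 0 20 0 0 0" --pt "0 -5 0 0 0 0" --pt "0 -5 0 0 0 0"

```text
time: 15.78
tool_pos: [459.0, 152.6, 56.3]
tcp_rot: [179.9, -0.1, 57.6]
ft_force: [0.1, 0.5, 0.4]
finger_gap: -0.3
grip_force: 0.0
```

>>> send_rows --pt "-1.5 -11.9 0 0 0 0.09" --pt "-1.5 -11.9 0 0 0 0.09" --pt "-1.5 -11.9 0 0 0 0.09" --pt "-1.5 -11.9 0 0 0 0.09"

```text
time: 16.27
tool_pos: [419.2, 178.2, 56.8]
tcp_rot: [179.9, -0.2, 36.8]
ft_force: [0.9, -3.9, 1.3]
finger_gap: -0.2
grip_force: 1.9
```

```bash
cat >> h.py <<'E'
def arc():
    s=st();d=s['tool_pos'][:2]-C;th=np.arctan2(d[1],d[0]);f=s['ft_force'];print(s['time'],s['tool_pos'],s['tcp_rot'][2],"F",f,"R",np.hypot(*d),"az",np.degrees(th)%360,"Ft",f[0]*-np.sin(th)+f[1]*np.cos(th))
E
python3 -c "
from h import *
arc()"
```

```text
16.27 [419.23 178.2   56.77] 36.84 F [ 0.9  -3.92  1.34] R 132.82150767100936 az 228.0608832041174 Ft 3.2893648601111365
```

>>> send_rows --pt "-1 -11.9 0 0 0 0.09" --pt "-1 -11.9 0 0 0 0.09" --pt "-1 -11.9 0 0 0 0.09" --pt "-1 -11.9 0 0 0 0.09"

```text
time: 16.77
tool_pos: [391.8, 217.6, 56.3]
tcp_rot: [179.9, -0.1, 16.2]
ft_force: [-1.7, -5.3, 1.1]
finger_gap: 0.1
grip_force: 2.0
```

```bash
python3 -c "
from h import *
arc()"
```

```text
16.77 [391.82 217.61  56.27] 16.22 F [-1.68 -5.29  1.15] R 130.4797474706324 az 207.07564272209896 Ft 3.945570174527445
```

>>> send_rows --pt "-0.3 -4 0 0 0 0.03" --pt "-0.3 -4 0 0 0 0.03"

```text
time: 17.02
tool_pos: [389.1, 225.2, 56.2]
tcp_rot: [180.0, -0.1, 12.9]
ft_force: [-2.3, -4.2, 0.3]
finger_gap: 0.5
grip_force: 1.9
```

>>> send_rows --pt "0 -2.5 0 0 0 0.02" --pt "0 0 0 0 0 0"

```text
time: 17.27
tool_pos: [388.8, 227.9, 55.6]
tcp_rot: [-180.0, -0.1, 11.8]
ft_force: [0.8, -1.2, 0.7]
finger_gap: -0.1
grip_force: 0.7
```

```bash
python3 -c "
from h import *
arc()"
```

```text
17.27 [388.82 227.94  55.56] 11.81 F [ 0.75 -1.16  0.74] R 128.88272188311356 az 202.37433167441 Ft 1.358163432944494
```

>>> send_rows --pt "-0.3 -2 0 0 0 0" --pt "0 0 0 0 0 0"

```text
time: 17.52
tool_pos: [388.0, 229.6, 54.9]
tcp_rot: [-180.0, -0.1, 11.8]
ft_force: [1.7, -2.6, 1.1]
finger_gap: 0.0
grip_force: 1.0
```

>>> send_rows --pt "-0.3 -2 0 0 0 0" --pt "0 0 0 0 0 0"

```text
time: 17.77
tool_pos: [387.3, 231.2, 54.7]
tcp_rot: [180.0, -0.1, 11.8]
ft_force: [3.1, -3.8, 2.6]
finger_gap: -0.3
grip_force: 2.2
```

>>> send_rows --pt "-0.3 -1 0 0 0 0" --pt "0 0 0 0 0 0"

```text
time: 18.02
tool_pos: [387.2, 231.9, 54.7]
tcp_rot: [180.0, -0.1, 11.8]
ft_force: [4.7, -5.5, 1.3]
finger_gap: 0.1
grip_force: 3.1
```

```bash
python3 -c "
from h import *
arc()"
```

```text
18.02 [387.15 231.87  54.68] 11.78 F [ 4.71 -5.49  1.33] R 129.00170308953292 az 200.47755006635475 Ft 6.790831276018094
```

>>> send_rows --pt "0 -1 0 0 0 0" --pt "0 0 0 0 0 0"

```text
time: 18.27
tool_pos: [387.0, 232.5, 54.7]
tcp_rot: [179.9, -0.1, 11.8]
ft_force: [4.8, -8.1, 2.9]
finger_gap: 0.2
grip_force: 4.1
```

>>> send_rows --pt "0 -1 0 0 0 0" --pt "0 0 0 0 0 0"

```text
time: 18.52
tool_pos: [386.9, 233.1, 54.7]
tcp_rot: [179.9, -0.1, 11.8]
ft_force: [4.9, -9.8, 2.6]
finger_gap: -0.2
grip_force: 5.1
```

```bash
python3 -c "
from h import *
arc()"
```

```text
18.52 [386.87 233.14  54.68] 11.77 F [ 4.87 -9.79  2.6 ] R 128.82614835506027 az 199.90483105228606 Ft 10.86317426911591
```

>>> send_rows --pt "0 -1.5 0 0 0 0" --pt "0 0 0 0 0 0"

```text
time: 18.77
tool_pos: [386.7, 234.1, 54.7]
tcp_rot: [179.8, -0.1, 11.8]
ft_force: [4.9, -12.0, 4.5]
finger_gap: 0.1
grip_force: 6.7
```

>>> send_rows --pt "0 -1.5 0 0 0 0" --pt "0 0 0 0 0 0" --pt "0 0 0 0 0 0"

```text
time: 19.15
tool_pos: [386.4, 234.9, 54.7]
tcp_rot: [179.8, -0.1, 11.8]
ft_force: [4.8, -15.5, 4.7]
finger_gap: 0.0
grip_force: 8.5
```

```bash
python3 -c "
from h import *
arc()"
```

```text
19.15 [386.43 234.95  54.66] 11.77 F [  4.82 -15.5    4.68] R 128.6369596966595 az 199.08005547370917 Ft 16.224077472923955
```

16 N tangential, so it is firmly home. I'll back off, rise and check.

>>> send_rows --pt "0 10 0 0 0 0" --pt "0 12 0 0 0 0" --pt "0 0 -60 0 0 0" --pt "0 0 -60 0 0 0" --pt "0 0 -60 0 0 0"

```text
time: 19.77
tool_pos: [389.0, 215.1, 235.8]
tcp_rot: [-180.0, 0.0, 11.8]
ft_force: [1.1, 0.6, 0.0]
finger_gap: -0.0
grip_force: 0.0
```

>>> send_rows --pt "0 -20 -40 0 0 0" --pt "0 -20 0 0 0 0" --pt "0 0 0 0 0 0"

```text
time: 20.15
tool_pos: [381.1, 255.3, 274.4]
tcp_rot: [-180.0, -0.0, 11.9]
ft_force: [0.1, 0.2, -0.2]
finger_gap: -0.3
grip_force: 0.0
```

Run:
```python
from h import *
a=snap('wrist','pics/i.png');W=cloud(a);b=snap('top');T=cloud(b);print(st())
from scipy.optimize import least_squares
S=W[(W[...,2]>66)&(W[...,2]<100)&(np.hypot(W[...,0]-508,W[...,1]-277)<40)]
q=least_squares(lambda v:np.hypot(S[:,0]-v[0],S[:,1]-v[1])-(v[2]-11.5/70*(S[:,2]-34)),[508,277,35],loss="soft_l1");print("cup axis",q.x,len(S),abs(q.fun).mean())
d=W[...,:2]-C;rr=np.hypot(d[...,0],d[...,1]);an=np.degrees(np.arctan2(d[...,1],d[...,0]))%360
for j in(352,112,232+6):
    g=(abs(W[...,2]-64)<4)&(rr>28)&(rr<90)&(abs((an-j+180)%360-180)<8);print(j,g.sum(),np.percentile(rr[g],[2,98]) if g.sum() else"")
for w in(W,T):
    d=w[...,:2]-C;rr=np.hypot(d[...,0],d[...,1]);an=np.degrees(np.arctan2(d[...,1],d[...,0]))%360
    g=(w[...,2]>75)&(w[...,2]<95)&(rr>105)&(rr<155)&(an>170)&(an<250);print("lever",np.median(an[g]),(237.6-np.median(an[g]))/57.3,g.sum())
```

```text
{'time': np.float64(20.25), 'tool_pos': array([380.97, 254.12, 273.39]), 'tcp_rot': array([1.7997e+02, 9.0000e-02, 1.1830e+01]), 'ft_force': array([-0.59,  0.2 ,  0.21]), 'finger_gap': np.float64(0.04), 'grip_force': np.float64(0.0), 'joint_pos': array([ 27.29, -15.72, 102.99,  -0.  ,  92.83, 105.45])}
cup axis [509.15478532 277.12195334  34.20445054] 412 0.45299731061023285
352 0 
112 313 [29.78603421 53.7505067 ]
238 286 [35.92128508 53.27195127]
lever 191.71120293390612 0.800851606738113 679
lever 192.8005007059262 0.7818411744166457 94
```

View pics/i.png

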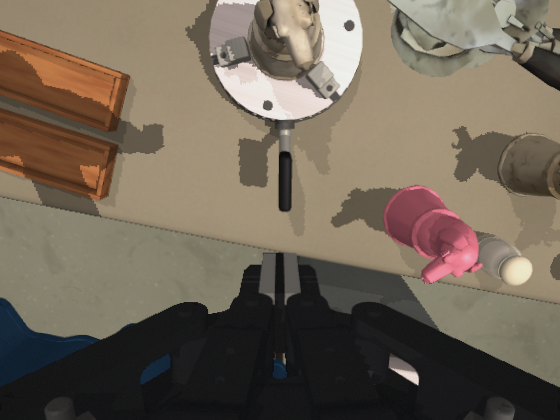

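The wrist view shows the cup at (285,35) upright with the jaws on its foot and the lever at about 0.79 rad. The cup axis is about 1 mm from the chuck axis, and the arm is clear of everything.

```bash
python3 -c "
from bench import r
print(r.hand_in())"
```

```text
the job is handed in; nothing more can be done
None
```

The hound cup is standing upright in the chuck about 1 mm off its axis, with the lever pushed home at about 16 N (about 0.79 rad). The arm is clear, I didn't touch the ram and stag cups, and the job was handed in at about 20 s; the grip of each jaw was not measured and the hand-in gave no verdict.

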